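Unclip the lid of a drinks-machine canister

ROBOT

A 6-joint arm with a two-finger parallel gripper is mounted at the origin on the work surface. World frame = base frame: x ahead of the robot, y to its left, z up, the work surface at z = 0. Lengths are in m, angles in rad, forces in N, time in s.
With the tool pointing down it reaches from about 0.375 to 0.9 m from the base axis. Payload 3.1 kg.
Tool frame: the origin (TCP) lies at the centre of the arm's flange, where the gripper is bolted on; the fingertips stand 173 mm ahead of it and the grasp point (between the pads) lies 155 mm ahead of it; z points along the fingers, y is the line along which they close (so a half turn about z gives the same grasp; the last joint's range is limited). The gripper opens to 85 mm and grips with 20 to 120 N. Pads are 22 mm wide; open, the fingers measure 114 mm over their backs; the gripper's body (76 mm by 85 mm) begins 54 mm behind the grasp point. The pads swing forward as they close: fully open they stand 13 mm farther back than shut.
Start: joints at [1.004, 0.527, 1.433, -0, 1.181, -0.178], TCP at [0.237, 0.578, 0.405] pointing down, gripper open.
Joint ranges: [-3.08, 3.08], [-0.75, 2.2], [0.22, 2.44], [-1.43, 4.57], [0, 2.65], [-2.85, 2.85]. Speed limits (rad/s): [2.79, 2.79, 3.14, 3.14, 3.14, 3.14].

INTERFACE

Orientations are given as a unit quaternion [x, y, z, w].
In Python, from station import * gives the robot as it stands.
- The arm moves only by the shell command python3 -m jog 'ROWS' [OPENING] [FORCE]. ROWS is a JSON object of lists of equal length, an entry for each row: "linear": the shift along the world's x, y, z in mm, a list of three; "turn": the turn about the world's z in units of 5 degrees (1.0 is 5 degrees). A call has 1 to 12 rows; each row shifts and turns the commanded pose from where the row before left it; what a row does not reach is not made up. A row lasts 1/8 s, in which the tool goes at most 62.5 mm and 10.7 degrees, less where a joint would pass 70% of its speed; a pose out of reach is approached as far as the arm can. A call is refused whole if a number of a shift passes 62.5 or a number of a turn 1, either way. A call with a gripper value outside its range is refused whole. OPENING is the opening, from 0 (shut) to 1 (fully open), set as the call begins (- or left out, the last holds). The fingers move at their own pace and stop on an object; FORCE is the grip in N (left out, the last holds). Time passes only in rows, so rows that do not move let the fingers close. It gives the time, the measured TCP pose, the force, the opening and the grip force at its end, in the units of the state.
- sense(): the state, without advancing time (a new reading comes with each control period).
- snapshot(name): name is "scene" or "side" or "wrist"; returns the picture (400x640x3 uint8, red, green, blue); there is no depth.
- get_calibration(name): a dict with "fx", "fy", "cx", "cy" (pixels), "world_to_cam" (4x4, takes a point from world to camera coordinates). Camera axes: x right, y down, z forward; pixel columns grow to the right and rows downward; lengths in m; the calibration is good to about 2 mm. A picture is of the moment at which its call begins: read the wrist's pose just before it. get_calibration takes no time and is no camera call; for the wrist camera it gives the pose at the moment of the call.
- sign_off(): hands the job in; it is judged then, once.
The state is a dict: "t": time; "q": joint angles; "qd": joint speeds; "tau": joint torques, N m; "tcp_pos": TCP position; "tool_rot": TCP orientation; "force": force on the tool from outside, world axes, zero at the start; "ft_torque": the same for the moment, N m; "finger_gap": opening from 0.0 (shut) to 1.0 (fully open); "gripper_force": force on a finger pad.
Only numpy, scipy, OpenCV 4.12 (cv2) and the standard library are available. Lean on these libraries where they do the work, as an engineer would, in place of code of your own. Each camera call takes 0.05 s, during which the arm holds its last target. There are 200 camera calls.

TASK

The powder canisters of the hot-drinks machine are out for cleaning. Squeeze together the two red tabs on the red-tabbed lid to unclip it, lift the lid off its canister and set it down, right way up, in the yellow wash tray without dropping it. Leave the blue-tabbed lid clipped on where it is.

Things in the scene. Friction and masses are not known exactly. Their poses are not given: they have to be found in the camera images.
- lid_red: White lid with two red tabs, clipped on a grey canister (130 x 76 mm, 110 high, fixed). Plate 126 (x) x 72 (y) x 6 mm; origin: centre of the plate's underside, on the canister's rim, z up. Hooks and ribs reach 16 mm below the origin, into the canister: raise it 25 mm or more to clear. Set down flat it stands on them. Hooks hold it until both tabs are in 8 mm or more. 0.09 to 0.16 kg.
- tabs_red (a point): Point midway between the two red tabs, 20 mm above the lid's origin; axes as the lid. Tabs: upright plates 32 mm along x, 9 thick in y, from the plate's top (14 mm below this point) to 14 mm above it, outer faces at y = +27 and -27 mm. Each slides in along y up to 9 mm to a stop (faces then 36 mm apart), spring 3 N rising to 7 N, and springs back if let go: keep squeezed to lift.
- lid_blue: The same white lid but with blue tabs, clipped on a second, identical canister nearby; not to be moved. Origin and axes as on the red-tabbed lid.
- tray: Yellow open wash tray fixed to the table, 280 (its x) x 240 (its y) mm outside, 40 mm high, walls and floor 5 mm thick; origin at the centre of its underside, on the table, z up.

How it is judged:
By the outcome, as a careful person would: the job done as asked, in the order asked, and still so for the second after the job is handed in, with the robot touching nothing.
It also fails if it takes over 40 s, if anything falls off the work surface, if the arm or the gripper's body presses on something with over 40 N, if the wrist force passes 120 N, or if a joint passes its speed limit or range.

## Working session

There is one attempt and no reset: what is moved stays moved. The work goes in short steps, Python scripts to look and compute and a shell command to move; the robot and the scene stay as the last step left them, time stands still between calls to the robot, and variables do not carry over. Pictures are saved under pics/ and viewed, at most 10 in all, crops included, and the job is handed in when it is done.

```bash
mkdir -p pics
python3 - <<'E'
from station import *
import cv2
for n in ("scene","side"):
    cv2.imwrite(f"pics/{n}0.png",snapshot(n)[:,:,::-1])
    c=get_calibration(n);print(n,c["fx"],c["cx"],c["cy"],c["world_to_cam"])
s=sense();print(s["t"],s["tcp_pos"],s["tool_rot"],s["finger_gap"])
E
```

```text
scene 413.4292679888754 318.3148911783514 198.063876068937 [[ 0.08369776  0.99638913 -0.01426151 -0.06126333]
 [ 0.83115217 -0.07769838 -0.55058971 -0.37969396]
 [-0.5497097   0.03422964 -0.83465417  1.28153234]
 [ 0.          0.          0.          1.        ]]
side 453.44687640468106 320.3101521638345 198.93807770067454 [[ 0.79221781 -0.61005573 -0.01493164 -0.38648077]
 [-0.3977486  -0.49764984 -0.77080522  0.31066362]
 [ 0.46280341  0.61658466 -0.63689588  0.77784937]
 [ 0.          0.          0.          1.        ]]
0.1 [0.23672049 0.57809365 0.40382133] [ 1.93151881e-01  9.81168352e-01 -9.41892073e-04 -3.57541996e-04] 0.9992944449356084
```

View pics/scene0.png

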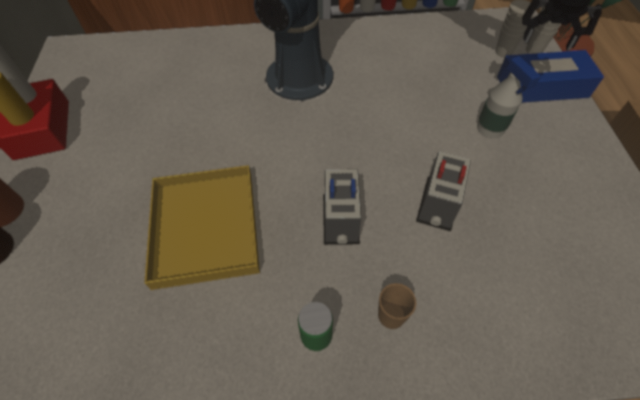

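View pics/side0.png

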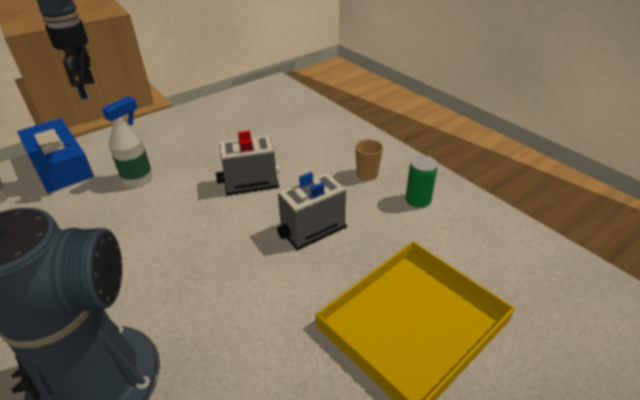

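The scene view shows the red-tabbed lid at about (447,175), the blue-tabbed one at (343,190), and the tray spanning (150–258, 168–285). The side view shows the red tabs at (245,140), with the bottle near (130,150).

```bash
cat > h.py <<'E'
import numpy as np, cv2
from station import *
def cast(c,px,z):
    px=np.atleast_2d(px).astype(float); W=np.array(c["world_to_cam"]); R,t=W[:3,:3],W[:3,3]
    o=-R.T@t; d=np.c_[(px[:,0]-c["cx"])/c["fx"],(px[:,1]-c["cy"])/c["fy"],np.ones(len(px))]@R
    return o+d*((z-o[2])/d[:,2])[:,None]
def blobs(img,lo,hi,amin=20):
    hsv=cv2.cvtColor(img,cv2.COLOR_RGB2HSV); m=cv2.inRange(hsv,lo,hi)
    cs,_=cv2.findContours(m,cv2.RETR_EXTERNAL,cv2.CHAIN_APPROX_NONE)
    return sorted([k[:,0] for k in cs if cv2.contourArea(k)>=amin],key=lambda k:-cv2.contourArea(k))
def rect(c,k,z):
    p=cast(c,k,z)[:,:2]*1000
    return cv2.minAreaRect(p.astype(np.float32))
E
python3 - <<'E'
from h import *
s=snapshot("scene"); c=get_calibration("scene")
y=blobs(s,(18,120,60),(35,255,255),500)[0]; print("tray",rect(c,y,.03))
for n,lo,hi,roi in (("red",(0,150,80),(6,255,255),(400,140,490,240)),("blue",(105,120,50),(130,255,255),(310,150,380,250))):
    x0,y0,x1,y1=roi; sub=s[y0:y1,x0:x1]
    for k in blobs(sub,lo,hi,8): print(n,k.mean(0)+[x0,y0],rect(c,k+[x0,y0],.135))
    for k in blobs(sub,(0,0,135),(180,60,255),40): print(n,"white",k.mean(0)+[x0,y0],rect(c,k+[x0,y0],.116))
print(s[160:200:5,440],s[215:222,437])
d=cv2.resize(s[140:250,310:490],None,fx=4,fy=4,interpolation=cv2.INTER_CUBIC); cv2.imwrite("pics/crop.png",d[:,:,::-1])
E
```

```text
tray ((518.962646484375, -254.3824920654297), (296.842529296875, 242.90963745117188), 4.313887596130371)
red [441.38709677 168.25806452] ((495.2478332519531, 292.67108154296875), (6.051074028015137, 44.78788757324219), 62.087608337402344)
red [461.73333333 174.        ] ((514.5777587890625, 332.91162109375), (5.563533782958984, 41.63433074951172), 63.74595642089844)
blue [352.61904762 186.23809524] ((523.9246826171875, 93.83821868896484), (4.254533290863037, 26.21034812927246), 82.6317138671875)
blue [331.54545455 186.5       ] ((520.8509521484375, 47.958229064941406), (2.1532695293426514, 28.71112060546875), 84.15445709228516)
[[122 114 102]
 [ 88  60  53]
 [ 93  39  36]
 [ 87  37  34]
 [110 104  93]
 [ 86  82  75]
 [ 70  67  62]
 [123 118 106]] [[ 68  65  60]
 [ 91  87  79]
 [112 106  96]
 [121 116 104]
 [123 118 106]
 [119 114 102]
 [113 107  97]]
```

View pics/crop.png

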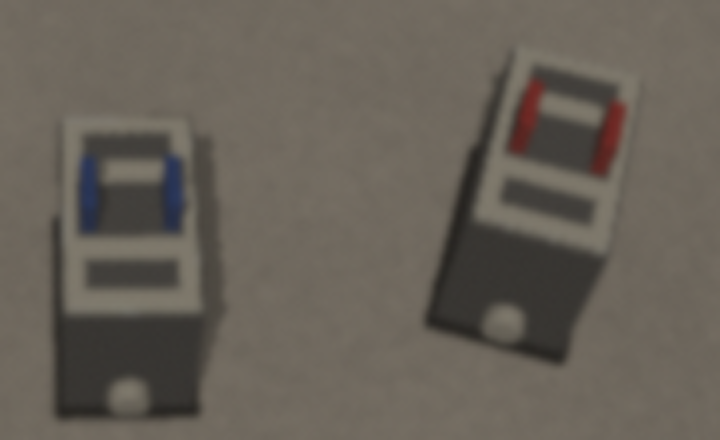

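The crop shows the red lid plate's corners at crop (516,48), (638,75), (607,253) and (474,220). Its tabs are at (526,117) and (609,138), both clear of neighbours.

Run:
```python
from h import *
c=get_calibration("scene")
k=np.array([[516,48],[638,75],[607,253],[474,220]])/4+[310,140]-.4
P=cast(c,k,.116)[:,:2]*1000; print(P.round(),P.mean(0)); 
e=lambda v:np.degrees(np.arctan2(v[1],v[0]))
print([e(P[2]-P[1]),e(P[3]-P[0]),e(P[1]-P[0])-90,e(P[2]-P[3])-90],[np.linalg.norm(P[i]-P[i-1]) for i in range(4)])
t=np.array([[526,117],[609,138]])/4+[310,140]-.4
T=cast(c,t,.132)[:,:2]*1000; print(T,T.mean(0),e(T[1]-T[0])-90)
y=blobs(snapshot("scene"),(18,120,60),(35,255,255),500)[0]
a=cv2.approxPolyDP(y,8,True)[:,0];print(a,cast(c,a,.04)[:,:2]*1000)
s=sense();print(s["tcp_pos"])
from scipy.spatial.transform import Rotation as R
m=R.from_quat(s["tool_rot"]).as_matrix();print(m[:,1],e(m[:2,1]))
```

```text
[[433. 306.]
 [459. 371.]
 [576. 320.]
 [548. 255.]] [504.07165975 312.90160506]
[np.float64(-23.3789156803929), np.float64(-24.01702917925309), np.float64(-22.212946593446517), np.float64(-22.729560824431516)] [np.float64(126.58850613749509), np.float64(69.34844376198814), np.float64(127.1899970066987), np.float64(70.74843852432257)]
[[494.32397702 292.98925461]
 [512.68390102 334.24322669]] [503.50393902 313.61624065] -23.991274063445587
[[247 166]
 [153 179]
 [150 288]
 [258 272]] [[ 372.51662815 -148.98048269]
 [ 391.19242391 -380.17695283]
 [ 676.96690695 -347.87576085]
 [ 661.32091374 -122.40335995]]
[0.23676999 0.57817618 0.40409684]
[ 0.37908438  0.92536114 -0.00134077] 67.72300051639812
```

```bash
python3 -m jog '{"linear":[[0,0,50],[0,0,30],[33.5,-33,0],[33.5,-33,0],[33.5,-33,0],[33.5,-33,0],[33.5,-33,0],[33.5,-33,0],[33.5,-33,0],[33,-33,0],[0,0,-30],[0,0,-30]],"turn":[0,0,-0.2,0,0,0,0,0,0,0,0,0]}' 1 && python3 -m jog '{"linear":[[0,0,-20],[0,0,0],[0,0,0]],"turn":[0,0,0]}'
python3 - <<'E'
from h import *
s=sense();c=get_calibration("wrist");w=snapshot("wrist");cv2.imwrite("pics/w1.png",w[:,:,::-1])
print(s["t"],s["tcp_pos"],s["force"])
for k in blobs(w,(0,150,60),(8,255,255),40)+blobs(w,(172,150,60),(180,255,255),40): print(k.min(0),k.max(0),rect(c,k,.144))
E
```

```text
t: 1.7
tcp_pos: [0.505, 0.3135, 0.4241]
tool_rot: [0.203, 0.979, 0.0, 0.0]
force: [0.6, -0.1, -0.9]
finger_gap: 1.0
gripper_force: 0.0
t: 2.08
tcp_pos: [0.5047, 0.3145, 0.4055]
tool_rot: [0.202, 0.979, 0.0, 0.001]
force: [0.1, -0.2, 1.5]
finger_gap: 1.002
gripper_force: 0.0
2.075 [0.50470132 0.31452519 0.40545696] [ 0.14518673 -0.16058764  1.54971024]
[283 174] [295 217] ((486.92401123046875, 293.899169921875), (9.88747787475586, 36.73970031738281), 64.53620147705078)
[336 175] [349 218] ((504.8460388183594, 333.27874755859375), (10.457754135131836, 36.43666458129883), 66.64167022705078)
```

View pics/w1.png

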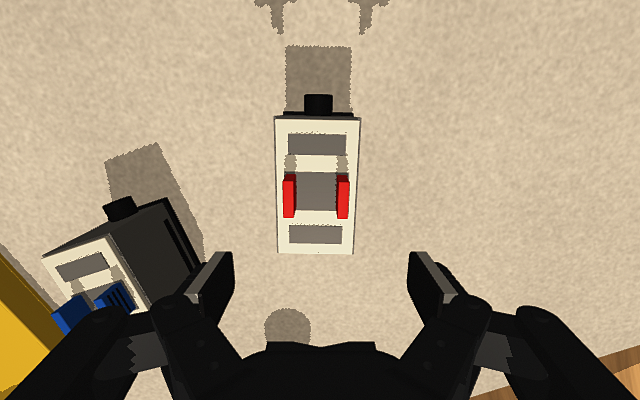

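The wrist view shows the red tabs at (289,195) and (343,196). The plate corners are at about (275,117), (360,118), (353,254) and (278,253), square to the tool.

Run:
```python
from h import *
c=get_calibration("wrist");W=np.array(c["world_to_cam"]);print(W[2,:3],-W[:3,:3].T@W[:3,3])
P=cast(c,[[275,117],[360,118],[353,254],[278,253]],.116)[:,:2]*1000
e=lambda v:np.degrees(np.arctan2(v[1],v[0]))
print(P.round(1),P.mean(0),[np.linalg.norm(P[i]-P[i-1]) for i in range(4)],e(P[1]-P[0]),e(P[2]-P[3]),e(P[2]-P[1]),e(P[3]-P[0]))
for z in(.116,.144):
  T=cast(c,[[289,177],[342.5,178],[289.5,217],[343,218]],z)[:,:2]*1000; print(z,T.round(1))
```

```text
[ 0.2670031  -0.11498263 -0.95681155] [0.43637297 0.34363104 0.37546934]
[[425.8 306.5]
 [455.1 372.2]
 [571.1 320. ]
 [541.3 253.6]] [498.31338724 313.0833502 ] [np.float64(126.98586233406957), np.float64(71.86750022271444), np.float64(127.23914734744518), np.float64(72.79012680553048)] 65.9917199707527 65.78744427364518 -24.18699453151411 -24.603440029599565
0.116 [[477.4 295.4]
 [497.2 339. ]
 [512.1 279.6]
 [532.8 325.1]]
0.144 [[472.9 300.6]
 [490.7 339.5]
 [503.9 286.5]
 [522.4 327.1]]
```

```bash
python3 -m jog '{"linear":[[-5.5,-1.5,-30],[0,0,-30],[0,0,-30],[0,0,0],[0,0,0]],"turn":[-0.1,0,0,0,0]}'
python3 - <<'E'
from h import *
s=sense();c=get_calibration("wrist");w=snapshot("wrist");cv2.imwrite("pics/w2.png",w[:,:,::-1])
print(s["tcp_pos"],s["force"])
ks=blobs(w,(0,150,60),(8,255,255),40)
for k in ks:
  print(k.min(0),k.max(0),rect(c,k,.144))
E
```

```text
t: 2.75
tcp_pos: [0.4996, 0.3132, 0.3163]
tool_rot: [0.206, 0.979, 0.001, 0.001]
force: [-0.3, -0.6, -0.2]
finger_gap: 1.001
gripper_force: 0.0
[0.4995804  0.31318825 0.31630933] [-0.31232287 -0.58940176 -0.18245127]
[348 211] [370 281] ((502.8354797363281, 333.6549072265625), (11.507326126098633, 40.755794525146484), 67.69966125488281)
[267 210] [289 281] ((485.3534851074219, 294.8501892089844), (11.402280807495117, 40.98937225341797), 64.36906433105469)
```

View pics/w2.png

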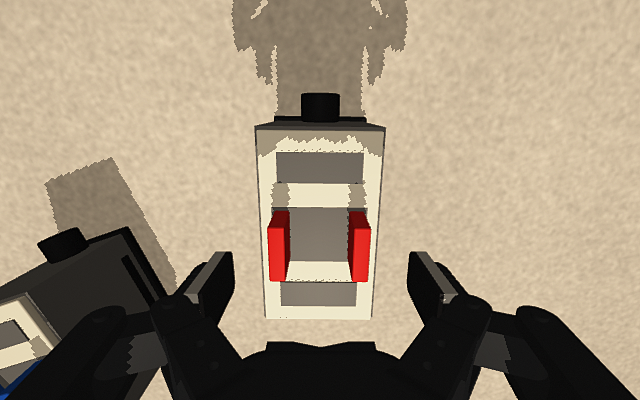

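The wrist view shows the tabs centred between the fingers (columns 267–289 and 348–370 against a finger midline of 320). I'll go down the last 22 mm and squeeze.

```bash
python3 - <<'E'
from h import *
c=get_calibration("wrist")
T=cast(c,[[278,281],[359,281],[280,228],[358,228]],.144)*1000; print(T.round(1),T.mean(0))
E
python3 -m jog '{"linear":[[0,0,-11],[0,0,-11],[0,0,0],[0,0,0]],"turn":[0,0,0,0]}'; python3 -m jog '{"linear":[[0,0,0],[0,0,0],[0,0,0],[0,0,0],[0,0,0],[0,0,0],[0,0,0],[0,0,0]],"turn":[0,0,0,0,0,0,0,0]}' 0.3 40
```

```text
[[504.  285.6 144. ]
 [522.  326.2 144. ]
 [476.4 300.4 144. ]
 [492.7 337.3 144. ]] [498.80094579 312.40347207 144.        ]
t: 3.3
tcp_pos: [0.4989, 0.3129, 0.2925]
tool_rot: [0.206, 0.979, -0.0, -0.0]
force: [0.3, 0.2, -0.8]
finger_gap: 0.997
gripper_force: 0.0
t: 4.3
tcp_pos: [0.4992, 0.313, 0.2945]
tool_rot: [0.206, 0.979, 0.001, 0.001]
force: [-2.4, -1.1, 8.9]
finger_gap: 0.403
gripper_force: 41.3
```

```bash
python3 -m jog '{"linear":[[0,0,3],[0,0,10],[0,0,10],[0,0,15],[0,0,20],[0,0,20],[0,0,20],[0,0,0],[0,0,0]],"turn":[0,0,0,0,0,0,0,0,0]}'
python3 - <<'E'
from h import *
for n in ("scene","wrist"):
  w=snapshot(n)
  if n=="scene": a=cv2.resize(w[100:280,300:520],(660,540))
  else: b=w
cv2.imwrite("pics/l1.png",b[:,:,::-1]);cv2.imwrite("pics/l1s.png",a[:,:,::-1])
E
```

```text
t: 5.42
tcp_pos: [0.4986, 0.3127, 0.3905]
tool_rot: [0.206, 0.979, -0.0, -0.0]
force: [-0.1, -0.5, -2.1]
finger_gap: 0.401
gripper_force: 40.2
```

View pics/l1.png

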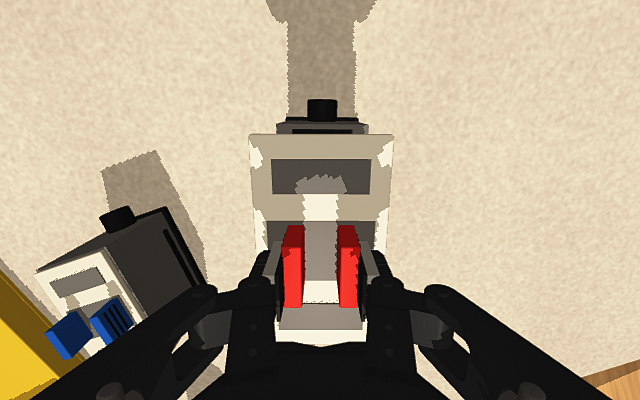

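The wrist view shows the lid hanging level between the fingers, its tabs squeezed at columns 280–360, and the canister open below. Next is the carry to the tray.

```bash
python3 -m jog '{"linear":[[0,-20,10],[0,-35,0],[2,-45,0],[2,-45,0],[2,-45,0],[2,-45,0],[2,-45,0],[2,-45,0],[2,-45,0],[2,-45,0],[2,-45,0],[1,-45,0]],"turn":[0,0,0,0,0,0,0,0,0,0,0,0]}' && python3 -m jog '{"linear":[[0,-40,0],[0,-20,0],[0,0,-40],[0,0,-40],[0,0,0],[0,0,0]],"turn":[0,0,0,0,0,0]}'
python3 - <<'E'
from h import *
s=sense();print(s["tcp_pos"])
w=snapshot("side");v=snapshot("scene")
cv2.imwrite("pics/p1.png",np.vstack([w[150:400,250:640],v[140:390,50:440]])[:,:,::-1])
E
```

```text
t: 7.02
tcp_pos: [0.517, -0.1945, 0.4009]
tool_rot: [0.206, 0.978, -0.0, -0.0]
force: [0.5, 0.6, -1.1]
finger_gap: 0.398
gripper_force: 40.2
t: 7.78
tcp_pos: [0.5183, -0.2522, 0.3219]
tool_rot: [0.206, 0.979, -0.0, 0.001]
force: [0.7, 0.5, -0.3]
finger_gap: 0.397
gripper_force: 40.7
[ 0.51828001 -0.25219356  0.32189741]
```

View pics/p1.png

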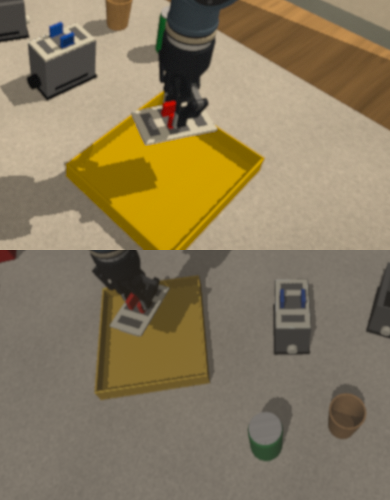

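The lid hangs level and centred over the tray in both views; the blue lid is untouched. I'll lower it.

```bash
python3 -m jog '{"linear":[[0,0,-30],[0,0,-30],[0,0,-25],[0,0,-15],[0,0,-8],[0,0,0],[0,0,0]],"turn":[0,0,0,0,0,0,0]}'; python3 -m jog '{"linear":[[0,0,-2],[0,0,-2],[0,0,-2],[0,0,-2],[0,0,0],[0,0,0]],"turn":[0,0,0,0,0,0]}'
```

```text
t: 8.75
tcp_pos: [0.5182, -0.2524, 0.2136]
tool_rot: [0.206, 0.979, -0.0, 0.001]
force: [0.2, -0.3, -1.2]
finger_gap: 0.398
gripper_force: 40.6
t: 9.5
tcp_pos: [0.5179, -0.2521, 0.2056]
tool_rot: [0.206, 0.979, -0.0, 0.0]
force: [-1.4, 1.0, 5.4]
finger_gap: 0.396
gripper_force: 42.4
```

```bash
python3 -m jog '{"linear":[[0,0,-0.5],[0,0,0],[0,0,0]],"turn":[0,0,0]}'; python3 -m jog '{"linear":[[0,0,0],[0,0,0],[0,0,0],[0,0,0],[0,0,0],[0,0,0],[0,0,0],[0,0,0]],"turn":[0,0,0,0,0,0,0,0]}' 0.95 20; python3 -m jog '{"linear":[[0,0,10],[0,0,20],[0,0,40],[0,0,50],[0,0,50],[0,0,0],[0,0,0],[0,0,0]],"turn":[0,0,0,0,0,0,0,0]}'
python3 - <<'E'
from h import *
w=snapshot("side");v=snapshot("scene");b=cv2.resize(snapshot("wrist"),(390,244))
cv2.imwrite("pics/p2.png",np.hstack([np.vstack([w[150:400,250:640],v[140:390,50:440]]),np.vstack([b,np.zeros((256,390,3),np.uint8)])])[:,:,::-1])
E
```

```text
t: 9.88
tcp_pos: [0.5178, -0.2521, 0.2056]
tool_rot: [0.206, 0.979, -0.0, 0.0]
force: [-2.3, 0.2, 8.8]
finger_gap: 0.397
gripper_force: 43.2
t: 10.88
tcp_pos: [0.5179, -0.2521, 0.2042]
tool_rot: [0.206, 0.979, -0.0, 0.0]
force: [0.4, -1.4, 0.8]
finger_gap: 0.952
gripper_force: 0.0
t: 11.88
tcp_pos: [0.5174, -0.2518, 0.3728]
tool_rot: [0.206, 0.979, 0.001, -0.002]
force: [-0.0, -0.5, -1.1]
finger_gap: 0.949
gripper_force: 0.0
```

View pics/p2.png

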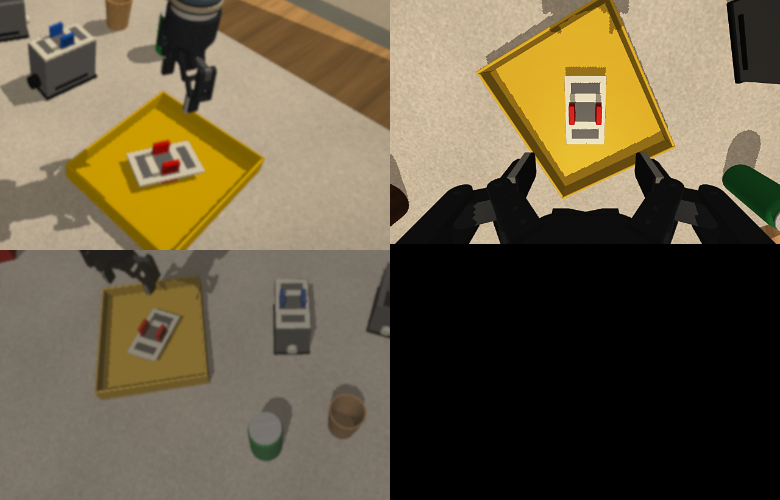

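All three views show the lid flat and right way up in the middle of the tray, tabs sprung back, with the gripper clear of it.

```bash
python3 -c "from station import *; print(sign_off())"
```

```text
the job is handed in; nothing more can be done
None
```

The red-tabbed lid is unclipped and stands flat, right way up, in the yellow wash tray, the blue-tabbed lid was left clipped on, and the job was handed in at about 12 s.

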